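Set the coin counter's guide to a sample stack and clamp it

ROBOT

A 6-joint arm with a two-finger parallel gripper is mounted at the origin on a cart in front of the work surface, level with it; the furniture and walls round the work are solid. World frame = base frame: x ahead of the robot, y to its left, z up, the work surface at z = 0. Lengths are in m, angles in rad, forces in N, time in s.
With the tool pointing down it reaches from about 0.275 to 0.725 m from the base axis. Payload 5.6 kg.
Tool frame: the origin (TCP) lies midway between the tips of the shut fingers; the grasp point (between the pads) lies 19 mm behind it; z points along the fingers, y is the line along which they close (so a half turn about z gives the same grasp; the last joint's range is limited). The gripper opens to 85 mm and grips with 20 to 120 N. Pads are 22 mm wide; open, the fingers measure 114 mm over their backs; the gripper's body (76 mm by 85 mm) begins 54 mm behind the grasp point. The pads swing forward as they close: fully open they stand 13 mm farther back than shut.
Start: joints at [-1.029, 0.255, 0.108, 0, -1.424, -0.285], TCP at [0.14, -0.532, 0.231] pointing down, gripper open.
Joint ranges: [-2.95, 2.95], [-1.21, 1.97], [-1.09, 1.5], [-2.87, 1.71], [-2.94, -0.07], [-3.05, 3.05]. Speed limits (rad/s): [2.57, 2.57, 3.14, 3.14, 3.14, 3.14].

INTERFACE

Orientations are given as a rotation vector (axis times angle).
In Python, from rig import robot, vision gives the robot as it stands.
- The arm moves only by the tool move_arm, never from a script. Its argument "steps" is a list of rows, each a list of 5 numbers: the shift along the tool's x, y, z in mm, then the turn about the tool's z in rad, then the opening, from -1 (shut) to 1 (fully open). A call has 1 to 12 rows; each row shifts and turns the commanded pose from where the row before left it, along the tool's axes as they then stand; what a row does not reach is not made up. A row lasts 1/8 s, in which the tool goes at most 62.5 mm and 10.7 degrees, less where a joint would pass 70% of its speed; a pose out of reach is approached as far as the arm can. A call is refused whole if a number of a shift passes 62.5 or a number of a turn 0.188, either way. A call with a gripper value outside its range is refused whole. The fingers move at their own pace and stop on an object; "newtons" is the grip in N (left out, the last holds). Time passes only in rows, so rows that do not move let the fingers close. It gives the time, the measured TCP pose, the force, the opening and the grip force at its end, in the units of the state.
- robot.observe(): the state, without advancing time (a new reading comes with each control period).
- vision.capture(name): name is "scene" or "top"; returns a dict with "img" (400x640x3 uint8, blue, green, red), "intrinsics" (3x3 intrinsics, pixels), "R" (3x3) and "t" (3): a world point X has camera coordinates R X + t. Camera axes: x right, y down, z forward; pixel columns grow to the right and rows downward; lengths in m; the calibration is good to about 2 mm. A picture is of the moment at which its call begins. There is no depth.
- robot.job_done(): hands the job in; it is judged then, once.
The state is a dict: "time": time; "qpos": joint angles; "joint_vel": joint speeds; "tau": joint torques, N m; "tool_pos": TCP position; "ee_rot": TCP orientation; "ft_force": force on the tool from outside, world axes, zero at the start; "wrist_torque": the same for the moment, N m; "finger_gap": finger opening in m; "finger_force": force on a finger pad.
Only numpy, scipy, OpenCV 4.12 (cv2) and the standard library are available. Lean on these libraries where they do the work, as an engineer would, in place of code of your own. Each camera call takes 0.05 s, during which the arm holds its last target. There are 200 camera calls.

TASK

Set up the coin counter for these coins: stand the tall coin stack in the counter's channel, wind the handwheel by its crank knob until the moving guide holds the stack against the fixed fence, and swing the clamping lever fully over to lock the guide. Then lift the stack out and stand it back upright in its gap midway between the two short stacks, leaving the guide as set and the other things where they are.

Things in the scene. Friction and masses are not known exactly. Their poses are not given: they have to be found in the camera images.
- coin_counter: grey coin counter fixed on the counter top; origin at counter-top level, x from its front to its rear, y to its left. Deck 70 mm up, x -95..135, y -185..145 mm. On it: left the coin channel (along x), right the handwheel, in front between them the clamping lever, rear left a round hopper (x 83, y 72, radius 50, 36 mm over the deck), rear right a console (x 83..132, y -180..0, 40 mm over the deck)
- fence (a point): middle of the inner face of the channel's fixed fence (coin counter x -30, y 105, z 75 mm), a steel rail 125 mm long (x), 10 mm thick, standing 9.5 mm above the deck on the left of the channel
- channel (a point): point on the deck in the channel, 20 mm to the right of the fence's inner face (coin counter x -30, y 85, z 70 mm), axes as the coin counter's. A good spot for the middle of the stack; the channel is clear for 60 mm to the rear and front of it
- guide: moving guide: a steel rail 110 mm long (x), 12 mm thick, 9.5 mm high, parallel to the fence on the right of the channel; origin at deck level in the middle of its face towards the fence. The handwheel slides it along the coin counter's y, 4 mm for each radian, from y 37 (channel 68 mm wide) towards the fence at y 105; about y 79 when it holds the stack. Not to be pushed by hand
- handwheel (a joint): angle of the handwheel in rad, grows clockwise seen from above, which moves the guide towards the fence; starts somewhere between 0 and 2.2, the guide meets the stack at about 10.5 (more than a turn). It stays where it is left; about 1.3 N at the knob turns it
- wheel_axis (a point): point on the handwheel's upright axis, at the height of the top of its rim (coin counter x 0, y -115, z 112 mm). Black wheel, rim radius 47 mm, rim 100 to 114 mm above the counter top, three spokes
- crank_knob (a point): middle of the upright steel crank knob on the handwheel, 40 mm from the wheel's axis; knob 16 mm in diameter, from 120 to 150 mm above the counter top, free all round above the rim; it can be pushed round with closed fingers or held
- lever (a joint): clamping lever, rad: 0 points to the front of the coin counter (free), 1.5 points to the counter's right (locked); turns counter-clockwise seen from above. Its screw presses a pad on the guide's strap from about 1.1 on; it stays where it is left, starts between 0 and 0.3
- lever_pivot (a point): point on the lever's upright axis, at the height of the lever's ball end (coin counter x -50, y -38, z 104 mm)
- lever_end (a point): centre of the black ball at the end of the clamping lever, 18 mm in diameter, 56 mm from the pivot, 34 mm above the deck; the arm is 11 mm thick and rises from 94 mm at the pivot to 103 mm above the counter top at the ball
- tall_stack: the tall stack of coins, one firm piece, 26 mm in diameter, 23 mm high; origin at the middle of its underside
- short_stack_a: short stack of coins, one firm piece, 26 mm in diameter, 10 mm high; origin at the middle of its underside. At the start the tall stack stands midway between it and the other short stack, centres 46 mm apart
- short_stack_b: the other short stack of coins, 26 mm in diameter, 12 mm high; origin at the middle of its underside
- coin_roll: bystander: paper coin roll standing on end, 26 mm in diameter, 88 mm high; origin at the middle of its underside
- desk_stapler: bystander: black stapler, 36 x 128 x 46 mm, lying along its y axis; origin at the middle of its underside
- paper_roll: bystander: white paper roll on end, 58 mm in diameter, 57 mm high; origin at the middle of its underside
- stamp_a: bystander: wooden hand stamp, 30 mm in diameter, 75 mm high; origin at the middle of its underside
- stamp_b: bystander: hand stamp, 36 mm in diameter, 75 mm high; origin at the middle of its underside
There are look-alikes about, which are no part of the job. What is shaped like the tall_stack but yellow is not meant.

How it is judged:
By the outcome, as a careful person would: the job done as asked, in the order asked, and still so for the second after the job is handed in, with the robot touching nothing.
It also fails if it takes over 70 s, if anything falls off the work surface, if the arm or the gripper's body presses on something with over 40 N, if the wrist force passes 120 N, or if a joint passes its speed limit or range.

## Working session

There is one attempt and no reset: what is moved stays moved. The work goes in short steps, Python scripts to look and compute and a tool call to move; the robot and the scene stay as the last step left them, time stands still between calls to the robot, and variables do not carry over. Pictures are saved under pics/ and viewed, at most 10 in all, crops included, and the job is handed in when it is done.

Besides the shell and the picture viewer there is one more tool, called after ">>>" as name(argument=value, ...), one argument or row to a line, values as JSON. move_arm: Moves the arm, as the interface text tells. Its arguments: {"type":"object","properties":{"steps":{"type":"array"},"newtons":{"type":"number"}},"required":["steps"]}

```bash
mkdir -p pics; ls
python3 - <<'E'
from rig import robot, vision
import cv2,pickle
s=robot.observe();print(s)
for n in("scene","top"):
    d=vision.capture(n);cv2.imwrite(f"pics/{n}0.png",cv2.resize(d["img"],(800,500),interpolation=cv2.INTER_CUBIC))
    pickle.dump(d,open(f"pics/{n}0.pkl","wb"));print(n,d["intrinsics"],d["R"],d["t"])
E
```

```text
pics
{'time': 0.0, 'qpos': array([-1.02938939e+00,  2.55741984e-01,  1.06972890e-01, -5.01454255e-04,
       -1.42388110e+00, -2.84566543e-01]), 'joint_vel': array([ 2.38636276e-03, -4.80587038e-05, -1.38539992e-03, -2.07842043e-03,
        9.95421212e-04,  1.11230890e-03]), 'tau': array([ 6.77910430e-04, -3.86630094e+01,  2.37945503e+01,  5.36491156e+00,
       -5.98737286e-03,  4.45873482e-06]), 'tool_pos': array([ 0.13963122, -0.53145684,  0.23038183]), 'ee_rot': array([ 4.02183589e-01, -3.11544914e+00, -2.97962634e-03]), 'ft_force': array([ 1.03951246, -0.12052073, -0.02780264]), 'wrist_torque': array([-0.06328669,  0.01166827, -0.01728849]), 'finger_force': 0.0, 'finger_gap': 0.0853292741774726}
scene [[477.39649126   0.         316.06365711]
 [  0.         477.39649126 196.82662102]
 [  0.           0.           1.        ]] [[-0.65511785 -0.75535037 -0.01632255]
 [-0.53086383  0.47557739 -0.70143406]
 [ 0.53759111 -0.45085692 -0.71254742]] [0.33808467 0.38920755 1.04246411]
top [[424.98851128   0.         320.7120179 ]
 [  0.         424.98851128 199.91279625]
 [  0.           0.           1.        ]] [[ 0.01042431 -0.99983982 -0.0145491 ]
 [-0.98996811 -0.00826892 -0.14104882]
 [ 0.14090592  0.01587348 -0.98989573]] [-1.39262140e-03  5.39290916e-01  1.42352112e+00]
```

View pics/top0.png

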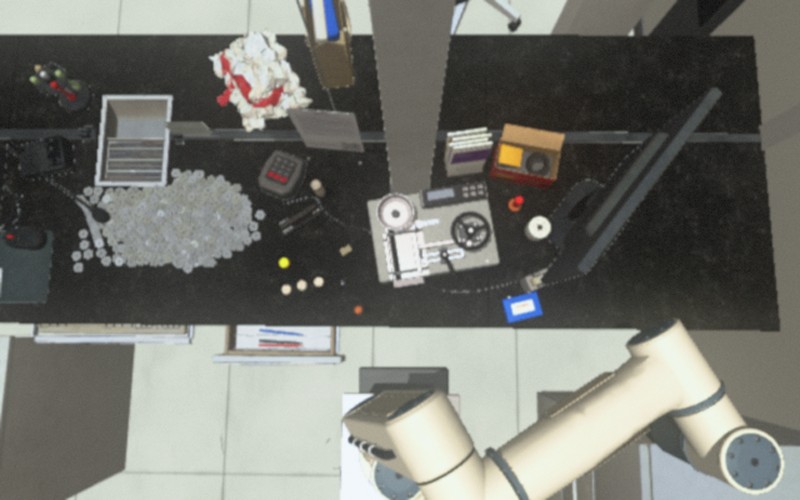

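View pics/scene0.png

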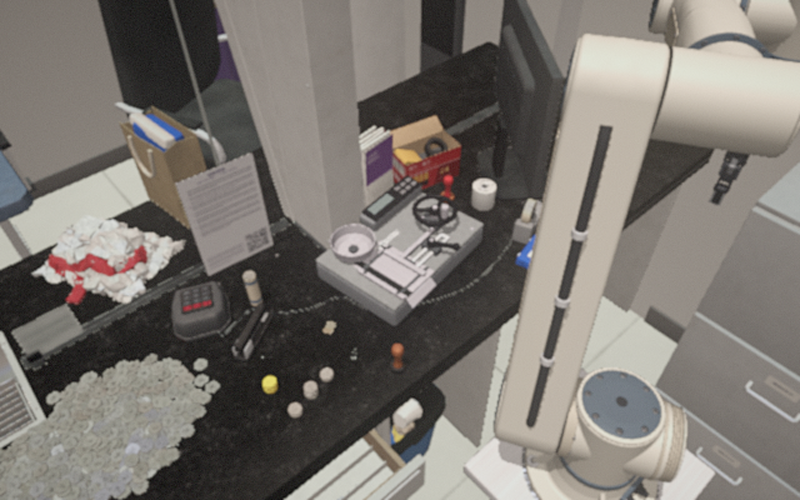

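Run:
```python
import cv2,pickle,numpy as np
t=pickle.load(open("pics/top0.pkl","rb"))["img"];s=pickle.load(open("pics/scene0.pkl","rb"))["img"]
def crop(im,x0,x1,y0,y1,k):
    c=cv2.resize(im[y0:y1,x0:x1],None,fx=k,fy=k,interpolation=cv2.INTER_CUBIC)
    for x in range((x0+9)//10*10,x1,10): cv2.putText(c,str(x),(int((x-x0+.5)*k),8),0,.3,(0,255,255));cv2.line(c,(int((x-x0+.5)*k),10),(int((x-x0+.5)*k),16),(0,255,255))
    for y in range((y0+9)//10*10,y1,10): cv2.putText(c,str(y),(0,int((y-y0+.5)*k)),0,.3,(0,255,255));cv2.line(c,(20,int((y-y0+.5)*k)),(26,int((y-y0+.5)*k)),(0,255,255))
    return c
cv2.imwrite("pics/a.png",crop(t,288,404,142,234,6))
cv2.imwrite("pics/b.png",crop(s,248,392,148,260,5))
a=crop(t,210,300,190,255,8)[:, :]
a=crop(t,215,315,195,255,5);b=crop(s,195,335,262,342,5)
c=np.zeros((600,800,3),np.uint8);c[:a.shape[0]-110+110,:a.shape[1]][:200]=a[:200] if 0 else a[:200];c[200:600,:700]=b
c[:200,:500]=crop(t,215,315,210,250,5)
cv2.imwrite("pics/c.png",c)
```

```text
(no output)
```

View pics/a.png

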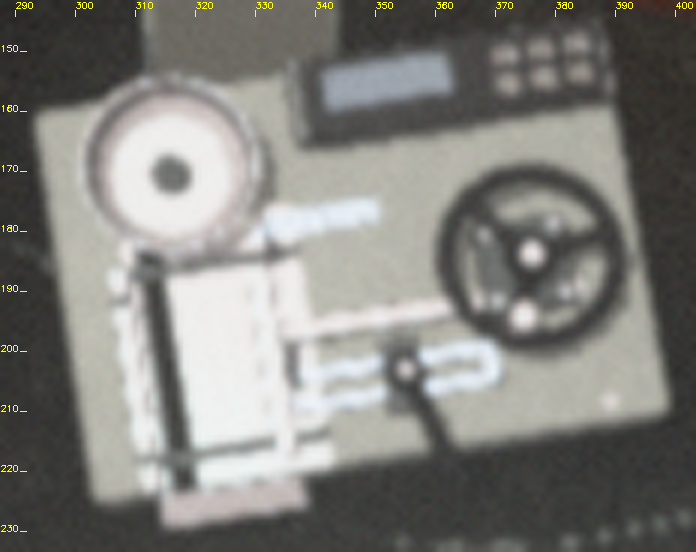

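View pics/b.png

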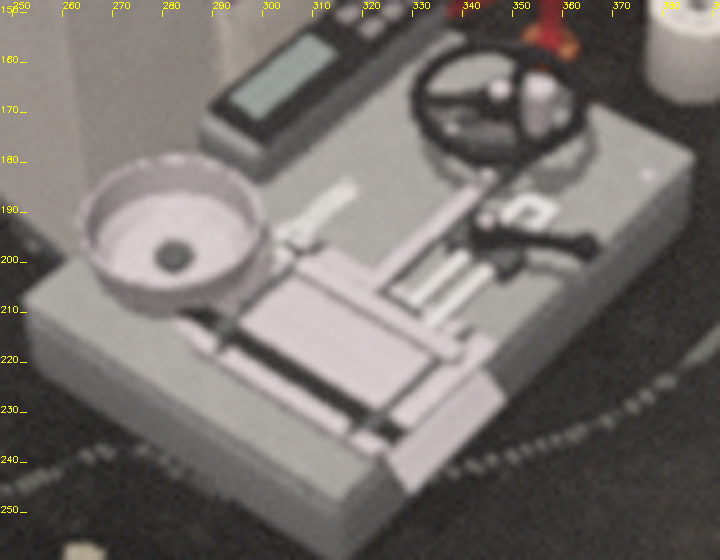

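View pics/c.png

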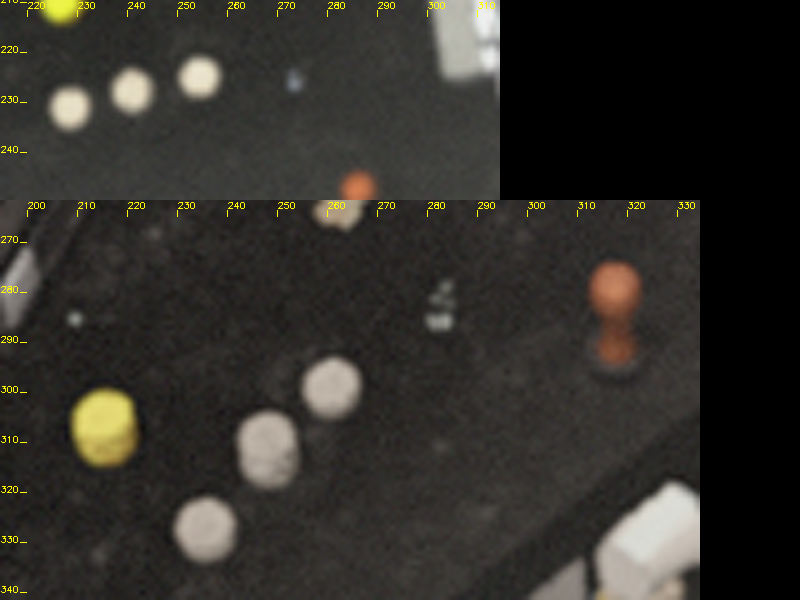

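```bash
cat > h.py <<'E'
import numpy as np,pickle
from scipy.optimize import least_squares
C={n:pickle.load(open(f"pics/{n}0.pkl","rb")) for n in("top","scene")}
def proj(n,X):
    d=C[n];c=d["R"]@np.array(X)+np.array(d["t"]).ravel();K=d["intrinsics"];u=K@c;return u[:2]/u[2]
def back(n,p,z):
    d=C[n];r=d["R"].T@np.linalg.solve(d["intrinsics"],[p[0],p[1],1]);o=-d["R"].T@np.array(d["t"]).ravel()
    return (o+r*(z-o[2])/r[2])
def w(P,l): # P=(x,y,yaw)
    c,s=np.cos(P[2]),np.sin(P[2]);return np.array([P[0]+c*l[0]-s*l[1],P[1]+s*l[0]+c*l[1],l[2]])
E
python3 - <<'E'
from h import *
L=dict(rl=(.135,.145,.07),fl=(-.095,.145,.07),fr=(-.095,-.185,.07),hub=(0,-.115,.114),hop=(.083,.072,.106))
O=[("top","rl",293.5,160.3),("top","fl",303,225.2),("top","fr",399,209.8),("top","hop",316.7,169),
("scene","rl",252.5,206.9),("scene","fl",316.5,246.9),("scene","fr",386.1,179.1)]
f=lambda P,ns:np.concatenate([proj(n,w(P,L[k]))-[u,v] for n,k,u,v in O if n in ns])
for ns in (("top",),("scene",),("top","scene")):
    r=least_squares(f,[.5,0,.1],args=(ns,));print(ns,r.x.round(4),r.fun.round(1))
P=r.x;np.save("P.npy",P)
k=dict(knob=[("top",(374.7,194.2),.15),("scene",(355.7,164.5),.15)],ball=[("top",(361.7,215.7),.104),("scene",(364.1,196.9),.104)],
hub=[("top",(376.3,183.7),.114)],
A=[("top",(228.5,231.1),.011),("scene",(235.7,326.7),.011)],T=[("top",(241.1,227.5),.023),("scene",(248.1,309.5),.023)],B=[("top",(254.5,224.9),.011),("scene",(260.7,298.5),.011)],
stamp=[("top",(286.1,247),.075),("scene",(317.,279),.065)])
for n,v in k.items(): print(n,[back(c,p,z)[:2].round(4) for c,p,z in v])
for n,l in dict(axis=(0,-.115,.112),piv=(-.05,-.038,.104),chan=(-.03,.085,.07)).items(): print(n,w(P,l).round(4))
E
```

```text
('top',) [ 0.5646 -0.0655  0.1671] [-0.7 -0.9 -0.1  0.7  1.4  0.6 -0.7 -0.4]
('scene',) [ 0.5673 -0.0696  0.1758] [-1.3  0.1 -0.2  0.9  1.7 -1.7]
('top', 'scene') [ 0.5656 -0.0674  0.1721] [-0.3 -0.9  0.6  0.6  2.1 -0.  -0.2 -0.6 -1.6  0.6 -0.7  1.7  1.7 -0.8]
knob [array([ 0.5431, -0.1693]), array([ 0.5465, -0.1733])]
ball [array([ 0.479 , -0.1316]), array([ 0.4733, -0.1362])]
hub [array([ 0.5836, -0.1788])]
A [array([0.4309, 0.3238]), array([0.4325, 0.3223])]
T [array([0.4429, 0.2779]), array([0.444 , 0.2769])]
B [array([0.4533, 0.2338]), array([0.4556, 0.2325])]
stamp [array([0.376 , 0.1158]), array([0.3783, 0.1151])]
axis [ 0.5853 -0.1807  0.112 ]
piv [ 0.5228 -0.1134  0.104 ]
chan [0.5215 0.0113 0.07  ]
```

```bash
cat > plan.py <<'E'
import numpy as np,json
from scipy.spatial.transform import Rotation as Ro
from rig import robot
def pose():
    s=robot.observe();R=Ro.from_rotvec(s["ee_rot"]).as_matrix()
    return np.r_[s["tool_pos"]*1000,np.arctan2(R[1,1],R[0,1])]   # mm, yaw of tool y
def rows(way,grip,p=None,dec=0):
    """way: list of (x,y,z mm,yaw,n rows); rounded rows, rounding errors carried along"""
    p=pose() if p is None else np.array(p,float);out=[]
    for x,y,z,a,n in way:
        t=np.array([x,y,z,a]);t[3]=p[3]+(t[3]-p[3]+np.pi)%(2*np.pi)-np.pi;p0=p.copy()
        for i in range(1,n+1):
            g=p0+(t-p0)*i/n;d=g-p
            Y=np.array([np.cos(p[3]),np.sin(p[3])]);X=np.array([-Y[1],Y[0]])*1.0
            X=np.array([-Y[1],Y[0]])  # x = y x z with z down
            r=[round(float(d[:2]@X),dec),round(float(d[:2]@Y),dec),round(float(-d[2]),dec),round(float(-d[3]),2)]
            p[:2]+=r[0]*X+r[1]*Y;p[2]-=r[2];p[3]-=r[3]
            out.append(r+[grip])
    for i in range(0,len(out),12): print(json.dumps(out[i:i+12]))
    print("end",p.round(2));return p
E
python3 - <<'E'
from plan import *
R=Ro.from_rotvec(robot.observe()["ee_rot"]).as_matrix();print(R.round(3),pose())
rows([(443.5,277.5,110,3.393,24)],0.2)
E
```

```text
[[-0.967 -0.254 -0.001]
 [-0.254  0.967  0.002]
 [ 0.     0.002 -1.   ]] [ 139.62245541 -531.50769062  230.47344894    1.82754807]
[[-21.0, 29.0, 5.0, -0.07, 0.2], [-23.0, 28.0, 5.0, -0.06, 0.2], [-24.0, 27.0, 5.0, -0.07, 0.2], [-26.0, 24.0, 5.0, -0.06, 0.2], [-28.0, 23.0, 5.0, -0.07, 0.2], [-29.0, 21.0, 5.0, -0.06, 0.2], [-31.0, 20.0, 5.0, -0.07, 0.2], [-31.0, 17.0, 5.0, -0.06, 0.2], [-33.0, 15.0, 5.0, -0.07, 0.2], [-34.0, 13.0, 5.0, -0.06, 0.2], [-34.0, 11.0, 5.0, -0.07, 0.2], [-35.0, 8.0, 5.0, -0.06, 0.2]]
[[-35.0, 6.0, 5.0, -0.07, 0.2], [-36.0, 4.0, 5.0, -0.06, 0.2], [-36.0, 2.0, 5.0, -0.07, 0.2], [-36.0, -1.0, 5.0, -0.06, 0.2], [-36.0, -3.0, 5.0, -0.07, 0.2], [-36.0, -6.0, 5.0, -0.06, 0.2], [-35.0, -8.0, 5.0, -0.07, 0.2], [-34.0, -10.0, 5.0, -0.06, 0.2], [-34.0, -12.0, 5.0, -0.07, 0.2], [-33.0, -14.0, 5.0, -0.06, 0.2], [-32.0, -17.0, 5.0, -0.07, 0.2], [-31.0, -19.0, 5.0, -0.07, 0.2]]
end [443.82 277.55 110.47   3.4 ]
```

>>> move_arm(
  steps=[
    [-21,29,5,-0.07,0.2],
    [-23,28,5,-0.06,0.2],
    [-24,27,5,-0.07,0.2],
    [-26,24,5,-0.06,0.2],
    [-28,23,5,-0.07,0.2],
    [-29,21,5,-0.06,0.2],
    [-31,20,5,-0.07,0.2],
    [-31,17,5,-0.06,0.2],
    [-33,15,5,-0.07,0.2],
    [-34,13,5,-0.06,0.2],
    [-34,11,5,-0.07,0.2],
    [-35,8,5,-0.06,0.2],
  ],
)

```text
time: 1.6
tool_pos: [0.2916, -0.1263, 0.171]
ee_rot: [-1.559, 2.727, 0.0]
ft_force: [0.7, -0.1, -0.2]
finger_gap: 0.0514
finger_force: 0.0
```

>>> move_arm(
  steps=[
    [-35,6,5,-0.07,0.2],
    [-36,4,5,-0.06,0.2],
    [-36,2,5,-0.07,0.2],
    [-36,-1,5,-0.06,0.2],
    [-36,-3,5,-0.07,0.2],
    [-36,-6,5,-0.06,0.2],
    [-35,-8,5,-0.07,0.2],
    [-34,-10,5,-0.06,0.2],
    [-34,-12,5,-0.07,0.2],
    [-33,-14,5,-0.06,0.2],
    [-32,-17,5,-0.07,0.2],
    [-31,-19,5,-0.07,0.2],
  ],
)

```text
time: 3.1
tool_pos: [0.444, 0.2781, 0.1107]
ee_rot: [2.488, -1.916, -0.0]
ft_force: [0.9, -0.5, 0.9]
finger_gap: 0.051
finger_force: 0.0
```

Run:
```python
from plan import *
print(pose(),robot.observe()["finger_gap"],robot.observe()["time"])
rows([(443.5,277.5,40,3.393,4),(443.5,277.5,3,3.393,5)],0.2)
```

```text
[443.96684547 278.0538863  110.68100703  -2.88321757] 0.05101917058412503 3.1
[[0.0, 0.0, 18.0, 0.0, 0.2], [0.0, 0.0, 17.0, 0.0, 0.2], [0.0, 0.0, 18.0, 0.01, 0.2], [0.0, 1.0, 18.0, -0.0, 0.2], [0.0, -0.0, 7.0, -0.0, 0.2], [0.0, -0.0, 8.0, -0.0, 0.2], [0.0, -0.0, 7.0, -0.0, 0.2], [0.0, -0.0, 7.0, -0.0, 0.2], [0.0, -0.0, 8.0, -0.0, 0.2]]
end [443.   277.81   2.68  -2.89]
```

>>> move_arm(
  steps=[
    [0,0,18,0,0.2],
    [0,0,17,0,0.2],
    [0,0,18,0.01,0.2],
    [0,0,18,0,0.2],
    [0,0,15,0,0.2],
    [0,0,12,0,0.2],
    [0,0,10,0,0.2],
    [0,0,0,0,0.2],
  ],
)

```text
time: 4.1
tool_pos: [0.4436, 0.2768, 0.0026]
ee_rot: [2.476, -1.931, -0.0]
ft_force: [-0.4, 0.0, 1.0]
finger_gap: 0.0511
finger_force: 0.0
```

>>> move_arm(
  steps=[
    [0,0,0,0,-0.2],
    [0,0,0,0,-0.5],
    [0,0,0,0,-1],
    [0,0,0,0,-1],
  ],
  newtons=30,
)

```text
time: 4.6
tool_pos: [0.4443, 0.2775, 0.004]
ee_rot: [-2.476, 1.931, -0.001]
ft_force: [-0.8, -0.4, 5.1]
finger_gap: 0.024
finger_force: 29.9
```

Run:
```python
from plan import *
print(pose())
p=rows([(444,277.5,130,3.393,4),(521.5,11.3,140,3.314,8)],-1)
p=rows([(521.5,11.3,95,3.314,3),(521.5,11.3,79,3.314,3)],-1,p)
```

```text
[444.33168308 277.5093635    3.96868119  -2.89536023]
[[-0.0, 0.0, -32.0, -0.0, -1], [-0.0, 0.0, -31.0, -0.0, -1], [-0.0, 0.0, -32.0, -0.0, -1], [-0.0, 0.0, -31.0, -0.01, -1], [35.0, -1.0, -1.0, 0.01, -1], [34.0, -1.0, -2.0, 0.01, -1], [35.0, -2.0, -1.0, 0.01, -1], [34.0, -2.0, -1.0, 0.01, -1], [35.0, -2.0, -1.0, 0.01, -1], [35.0, -3.0, -2.0, 0.01, -1], [34.0, -3.0, -1.0, 0.01, -1], [35.0, -3.0, -1.0, 0.01, -1]]
end [521.7   10.93 139.97  -2.97]
[[-0.0, 0.0, 15.0, 0.0, -1], [-0.0, 0.0, 15.0, 0.0, -1], [-0.0, 0.0, 15.0, 0.0, -1], [-0.0, 0.0, 5.0, 0.0, -1], [-0.0, 0.0, 6.0, 0.0, -1], [-0.0, 0.0, 5.0, 0.0, -1]]
end [521.7   10.93  78.97  -2.97]
```

>>> move_arm(
  steps=[
    [0,0,-15,0,-1],
    [0,0,-38,0,-1],
    [0,0,-38,0,-1],
    [0,0,-35,0,-1],
    [35,-1,-1,0.01,-1],
    [34,-1,-2,0.01,-1],
    [35,-2,-1,0.01,-1],
    [34,-2,-1,0.01,-1],
    [35,-2,-1,0.01,-1],
    [35,-3,-2,0.01,-1],
    [34,-3,-1,0.01,-1],
    [35,-3,-1,0.01,-1],
  ],
)

```text
time: 6.1
tool_pos: [0.5184, 0.0087, 0.1399]
ee_rot: [-2.398, 2.03, 0.0]
ft_force: [1.0, 0.3, -0.2]
finger_gap: 0.0242
finger_force: 29.7
```

>>> move_arm(
  steps=[
    [0,0,15,0,-1],
    [0,0,15,0,-1],
    [0,0,15,0,-1],
    [0,0,0,0,-1],
  ],
)

```text
time: 6.6
tool_pos: [0.5172, 0.0101, 0.0926]
ee_rot: [2.397, -2.027, -0.003]
ft_force: [-1.0, 0.1, -0.0]
finger_gap: 0.0241
finger_force: 29.7
```

Run:
```python
from plan import *
from rig import vision
import cv2,numpy as np
print(pose())
t=vision.capture("top")["img"];s=vision.capture("scene")["img"]
f=lambda im,x0,x1,y0,y1,k:cv2.resize(im[y0:y1,x0:x1],None,fx=k,fy=k,interpolation=cv2.INTER_CUBIC)
c=np.zeros((600,800,3),np.uint8);a=f(s,200,360,175,275,5);c[:500,:800]=a
c[500:600,:200]=f(t,215,265,212,237,4)
cv2.imwrite("pics/d.png",c)
```

```text
[517.21567513  10.12227441  92.6457468   -2.97464359]
```

View pics/d.png

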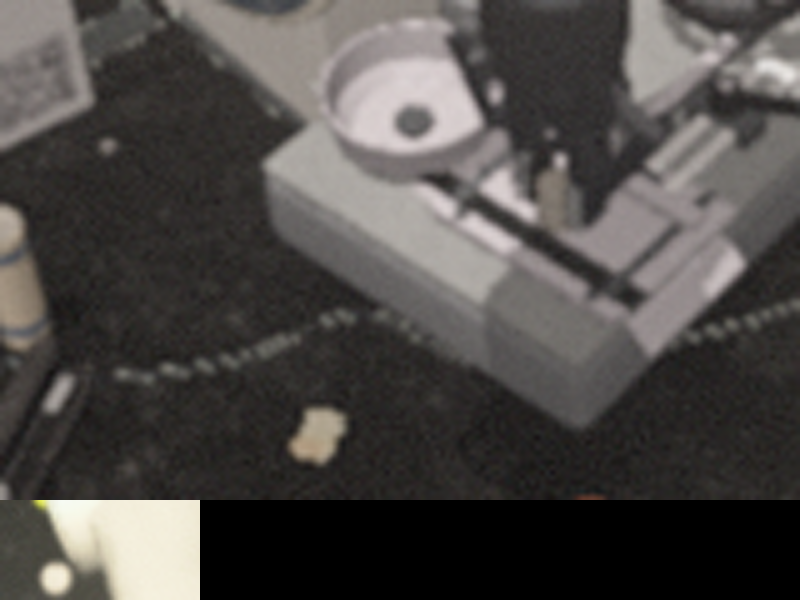

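>>> move_arm(
  steps=[
    [0,0,8,0,-1],
    [0,0,6,0,-1],
    [0,0,2,0,-1],
    [0,0,1,0,-1],
    [0,0,0,0,-1],
  ],
)

```text
time: 7.32
tool_pos: [0.5186, 0.0097, 0.0774]
ee_rot: [-2.398, 2.03, -0.0]
ft_force: [-0.3, 0.3, -0.2]
finger_gap: 0.024
finger_force: 29.7
```

>>> move_arm(
  steps=[
    [0,0,1,0,-1],
    [0,0,1,0,-1],
    [0,0,1,0,-1],
    [0,0,0,0,-1],
  ],
)

```text
time: 7.82
tool_pos: [0.5184, 0.0097, 0.0742]
ee_rot: [2.398, -2.03, -0.0]
ft_force: [0.1, -0.2, -0.6]
finger_gap: 0.0243
finger_force: 29.7
```

>>> move_arm(
  steps=[
    [0,0,1,0,-1],
    [0,0,0,0,-1],
  ],
)

```text
time: 8.07
tool_pos: [0.5186, 0.0097, 0.074]
ee_rot: [-2.398, 2.029, -0.001]
ft_force: [-3.2, 0.8, 5.8]
finger_gap: 0.024
finger_force: 30.3
```

>>> move_arm(
  steps=[
    [0,0,0,0,-0.2],
    [0,0,0,0,0.2],
    [0,0,0,0,0.2],
    [0,0,-15,0,0.2],
    [0,0,-30,0,0.2],
    [0,0,-50,0,0.2],
    [0,0,0,0,0],
  ],
)

```text
time: 8.95
tool_pos: [0.5214, 0.01, 0.1738]
ee_rot: [-2.393, 2.024, -0.011]
ft_force: [0.1, -0.1, -0.4]
finger_gap: 0.0426
finger_force: 0.0
```

Run:
```python
from plan import *
print(pose())
p=rows([(545,-171,168,3.31,7),(545,-171,122,3.31,4)],-0.15)
```

```text
[521.43904808  10.00781352 173.7828154   -2.97501631]
[[26.0, 1.0, 1.0, -0.0, -0.15], [26.0, 1.0, 1.0, -0.0, -0.15], [26.0, 1.0, 0.0, -0.0, -0.15], [26.0, 1.0, 1.0, -0.0, -0.15], [26.0, 1.0, 1.0, -0.0, -0.15], [26.0, 1.0, 1.0, -0.0, -0.15], [26.0, 1.0, 1.0, -0.0, -0.15], [0.0, -0.0, 11.0, -0.0, -0.15], [0.0, -0.0, 12.0, -0.0, -0.15], [0.0, -0.0, 11.0, -0.0, -0.15], [0.0, -0.0, 12.0, -0.0, -0.15]]
end [ 544.71 -170.63  121.78   -2.98]
```

>>> move_arm(
  steps=[
    [26,1,1,0,-0.15],
    [26,0,1,0,-0.15],
    [26,1,0,0,-0.15],
    [26,0,1,0,-0.15],
    [26,1,1,0,-0.15],
    [26,0,1,0,-0.15],
    [26,1,1,0,-0.15],
    [0,0,0,0,-0.15],
    [0,0,0,0,-0.15],
  ],
)

```text
time: 10.07
tool_pos: [0.5446, -0.1702, 0.1624]
ee_rot: [-2.398, 2.03, 0.0]
ft_force: [-0.3, -0.1, -0.5]
finger_gap: 0.0363
finger_force: 0.0
```

Run:
```python
from plan import *
from rig import vision
import cv2,numpy as np
print(pose())
t=vision.capture("top")["img"];s=vision.capture("scene")["img"]
f=lambda im,x0,x1,y0,y1,k:cv2.resize(im[y0:y1,x0:x1],None,fx=k,fy=k,interpolation=cv2.INTER_CUBIC)
c=np.zeros((600,800,3),np.uint8);c[:550,:750]=f(s,250,400,145,255,5)
cv2.imwrite("pics/e.png",c)
```

```text
[ 544.56011144 -170.1752879   162.44807418   -2.97578911]
```

View pics/e.png

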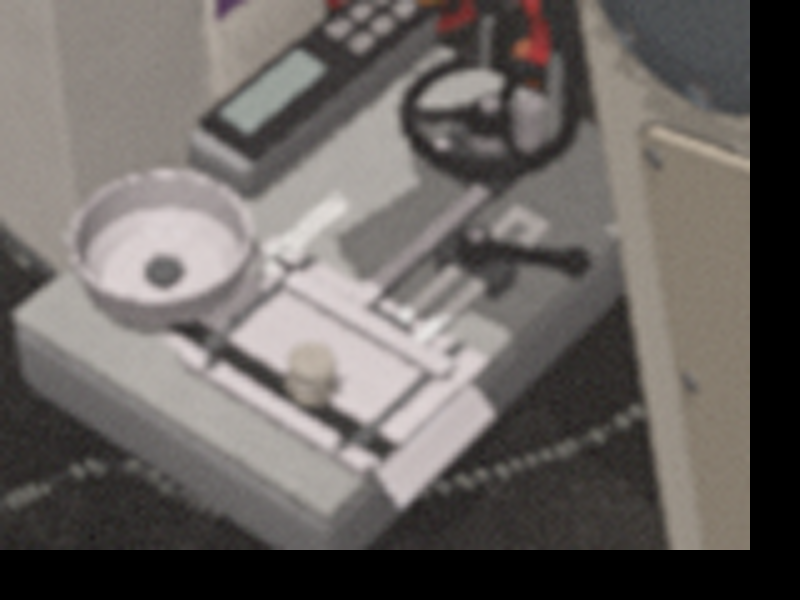

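>>> move_arm(
  steps=[
    [0,0,12,0,-0.15],
    [0,0,14,0,-0.15],
    [0,0,13,0,-0.15],
    [0,0,0,0,-0.5],
    [0,0,0,0,-1],
    [0,0,0,0,-1],
    [0,0,0,0,-1],
  ],
  newtons=25,
)

```text
time: 11.05
tool_pos: [0.544, -0.1704, 0.1226]
ee_rot: [2.397, -2.03, -0.002]
ft_force: [-0.5, -1.8, -6.6]
finger_gap: 0.0146
finger_force: 25.2
```

```bash
cat > wind.py <<'E'
from plan import *
import sys
def wind(a0,a1,n,c=(583,-179.6),r=40,p=None):
    p=pose() if p is None else p;z=p[2];yaw=p[3]
    return rows([(c[0]+r*np.cos(a),c[1]+r*np.sin(a),z,yaw,1) for a in np.linspace(a0,a1,n+1)[1:]],-1,p)
E
python3 -c "
from wind import *
p=pose();print(p);wind(2.912,2.912-3,12,p=p)"
```

```text
[ 543.97900659 -170.39292398  122.64547526   -2.97599286]
[[-9.0, -5.0, -0.0, -0.0, -1], [-7.0, -7.0, -0.0, -0.0, -1], [-5.0, -8.0, -0.0, -0.0, -1], [-3.0, -10.0, -0.0, -0.0, -1], [-0.0, -10.0, -0.0, -0.0, -1], [2.0, -10.0, -0.0, -0.0, -1], [4.0, -9.0, -0.0, -0.0, -1], [6.0, -7.0, -0.0, -0.0, -1], [8.0, -6.0, -0.0, -0.0, -1], [10.0, -4.0, -0.0, -0.0, -1], [10.0, -1.0, -0.0, -0.0, -1], [10.0, 1.0, -0.0, -0.0, -1]]
end [ 623.23 -183.51  122.65   -2.98]
```

>>> move_arm(
  steps=[
    [-9,-5,0,0,-1],
    [-7,-7,0,0,-1],
    [-5,-8,0,0,-1],
    [-3,-10,0,0,-1],
    [0,0,0,0,-1],
  ],
)

```text
time: 11.68
tool_pos: [0.5677, -0.1397, 0.1225]
ee_rot: [2.397, -2.029, -0.01]
ft_force: [-8.1, 6.3, -0.0]
finger_gap: 0.015
finger_force: 27.6
```

>>> move_arm(
  steps=[
    [0,-10,0,0,-1],
    [2,-10,0,0,-1],
    [4,-9,0,0,-1],
    [6,-7,0,0,-1],
    [0,0,0,0,-1],
  ],
)

```text
time: 12.3
tool_pos: [0.607, -0.1473, 0.1227]
ee_rot: [2.397, -2.03, -0.004]
ft_force: [-4.7, 0.9, -4.5]
finger_gap: 0.0147
finger_force: 24.4
```

>>> move_arm(
  steps=[
    [8,-6,0,0,-1],
    [10,-4,0,0,-1],
    [10,-1,0,0,-1],
    [10,1,0,0,-1],
    [0,0,0,0,-1],
  ],
)

```text
time: 12.92
tool_pos: [0.6243, -0.1828, 0.1228]
ee_rot: [-2.396, 2.029, 0.0]
ft_force: [1.1, 2.8, -7.1]
finger_gap: 0.0151
finger_force: 26.4
```

```bash
python3 -c "
from wind import *
print(pose());a=2.912-3
p=np.array([623.2,-183.5,122.6,-2.976]);wind(a,a-3,12,p=p)"
```

```text
[ 624.31268506 -182.81358039  122.83777544   -2.97605525]
[[9.0, 4.0, -0.0, -0.0, -1], [8.0, 6.0, -0.0, -0.0, -1], [6.0, 8.0, -0.0, -0.0, -1], [5.0, 9.0, -0.0, -0.0, -1], [1.0, 9.0, -0.0, -0.0, -1], [-0.0, 10.0, -0.0, -0.0, -1], [-3.0, 10.0, -0.0, -0.0, -1], [-5.0, 8.0, -0.0, -0.0, -1], [-8.0, 7.0, -0.0, -0.0, -1], [-8.0, 5.0, -0.0, -0.0, -1], [-10.0, 3.0, -0.0, -0.0, -1], [-10.0, -0.0, -0.0, -0.0, -1]]
end [ 542.81 -181.73  122.6    -2.98]
```

>>> move_arm(
  steps=[
    [9,4,0,0,-1],
    [8,6,0,0,-1],
    [6,8,0,0,-1],
    [5,9,0,0,-1],
    [1,9,0,0,-1],
    [0,10,0,0,-1],
    [-3,10,0,0,-1],
    [-5,8,0,0,-1],
    [-8,7,0,0,-1],
    [-8,5,0,0,-1],
    [-10,3,0,0,-1],
    [-10,0,0,0,-1],
  ],
)

```text
time: 14.42
tool_pos: [0.544, -0.1843, 0.1257]
ee_rot: [2.396, -2.028, 0.009]
ft_force: [-4.1, -6.9, 2.4]
finger_gap: 0.0149
finger_force: 27.5
```

```bash
python3 -c "
from wind import *
print(pose());a=2.912-6
p=np.array([542.8,-181.7,122.6,-2.976]);p=wind(a,a-2.0,8,p=p);a-=2;wind(a,a-3,18,p=p)"
```

```text
[ 544.00813543 -184.33163861  125.73238305   -2.97531331]
[[-10.0, -3.0, -0.0, -0.0, -1], [-8.0, -4.0, -0.0, -0.0, -1], [-8.0, -7.0, -0.0, -0.0, -1], [-5.0, -8.0, -0.0, -0.0, -1], [-4.0, -10.0, -0.0, -0.0, -1], [-0.0, -10.0, -0.0, -0.0, -1], [1.0, -9.0, -0.0, -0.0, -1], [4.0, -10.0, -0.0, -0.0, -1]]
end [ 598.02 -142.06  122.6    -2.98]
[[4.0, -5.0, -0.0, -0.0, -1], [5.0, -5.0, -0.0, -0.0, -1], [5.0, -4.0, -0.0, -0.0, -1], [6.0, -2.0, -0.0, -0.0, -1], [7.0, -2.0, -0.0, -0.0, -1], [6.0, -1.0, -0.0, -0.0, -1], [7.0, 0.0, -0.0, -0.0, -1], [7.0, 2.0, -0.0, -0.0, -1], [6.0, 2.0, -0.0, -0.0, -1], [5.0, 4.0, -0.0, -0.0, -1], [5.0, 4.0, -0.0, -0.0, -1], [5.0, 5.0, -0.0, -0.0, -1]]
[[3.0, 6.0, -0.0, -0.0, -1], [2.0, 6.0, -0.0, -0.0, -1], [1.0, 7.0, -0.0, -0.0, -1], [0.0, 7.0, -0.0, -0.0, -1], [-1.0, 6.0, -0.0, -0.0, -1], [-2.0, 7.0, -0.0, -0.0, -1]]
end [ 573.23 -218.18  122.6    -2.98]
```

>>> move_arm(
  steps=[
    [-10,-3,0,0,-1],
    [-8,-4,0,0,-1],
    [-8,-7,0,0,-1],
    [-5,-8,0,0,-1],
    [-4,-10,0,0,-1],
    [0,-10,0,0,-1],
    [1,-9,0,0,-1],
    [4,-10,0,0,-1],
    [0,0,0,0,-1],
  ],
)

```text
time: 15.55
tool_pos: [0.5984, -0.142, 0.1238]
ee_rot: [2.398, -2.029, -0.0]
ft_force: [-4.3, 2.1, -1.4]
finger_gap: 0.0147
finger_force: 28.9
```

>>> move_arm(
  steps=[
    [4,-5,0,0,-1],
    [5,-5,0,0,-1],
    [0,0,0,0,-1],
  ],
)

```text
time: 15.92
tool_pos: [0.6092, -0.1496, 0.1237]
ee_rot: [2.397, -2.029, -0.001]
ft_force: [-5.6, 1.6, -1.3]
finger_gap: 0.0149
finger_force: 27.7
```

```bash
python3 -c "
from wind import *
from rig import vision
import cv2
print(pose())
s=vision.capture('scene')['img'];t=vision.capture('top')['img']
c=np.zeros((600,800,3),np.uint8);c[:420,:]=cv2.resize(s[190:260,250:383],(800,420),interpolation=cv2.INTER_CUBIC)
c[420:600,:400]=cv2.resize(t[175:229,295:415],(400,180),interpolation=cv2.INTER_CUBIC)
cv2.imwrite('pics/f.png',c)"
```

```text
[ 609.24591296 -149.64968081  123.71050204   -2.97592195]
```

View pics/f.png

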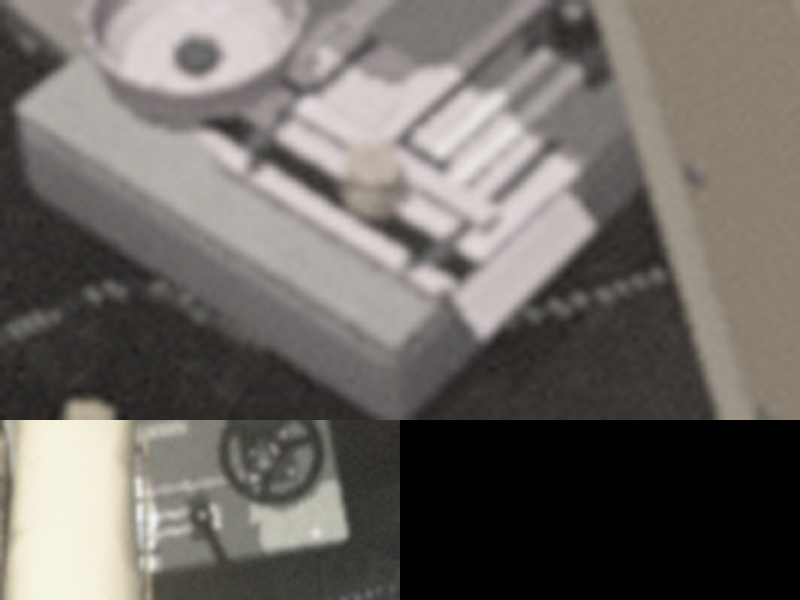

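>>> move_arm(
  steps=[
    [5,-4,0,0,-1],
    [6,-2,0,0,-1],
    [7,-2,0,0,-1],
    [0,0,0,0,-1],
  ],
)

```text
time: 16.52
tool_pos: [0.6203, -0.1658, 0.1237]
ee_rot: [2.397, -2.03, -0.001]
ft_force: [-5.3, 2.3, -1.5]
finger_gap: 0.0148
finger_force: 29.5
```

>>> move_arm(
  steps=[
    [6,-1,0,0,-1],
    [7,0,0,0,-1],
    [0,0,0,0,-1],
  ],
)

```text
time: 16.9
tool_pos: [0.6238, -0.1781, 0.1237]
ee_rot: [-2.398, 2.029, -0.0]
ft_force: [-3.7, 3.0, -2.2]
finger_gap: 0.0148
finger_force: 28.6
```

>>> move_arm(
  steps=[
    [7,2,0,0,-1],
    [6,2,0,0,-1],
    [0,0,0,0,-1],
  ],
)

```text
time: 17.27
tool_pos: [0.6244, -0.1911, 0.1237]
ee_rot: [-2.395, 2.027, -0.006]
ft_force: [3.2, 4.0, -4.3]
finger_gap: 0.0147
finger_force: 29.0
```

>>> move_arm(
  steps=[
    [5,4,0,0,-1],
    [0,0,0,0,-1],
  ],
)

```text
time: 17.52
tool_pos: [0.6236, -0.1968, 0.1238]
ee_rot: [-2.393, 2.025, -0.012]
ft_force: [11.2, 2.4, -8.5]
finger_gap: 0.0147
finger_force: 27.7
```

```bash
cat > seg.py <<'E'
from h import *
from rig import vision
import cv2
def cen(im,x0,x1,y0,y1):
    c=im[y0:y1,x0:x1].astype(float);d=cv2.GaussianBlur(c[...,2]-c[...,0],(0,0),.7);m=(d>d.max()*.5)
    n,l,st,ce=cv2.connectedComponentsWithStats(m.astype(np.uint8));k=1+st[1:,4].argmax()
    return ce[k]+[x0,y0],st[k],d.max()
P=np.load("P.npy")
E
python3 -c "
from seg import *
s=vision.capture('scene')['img'];np.save('g.npy',s)
f=cv2.imread('pics/f.png')[:420];f=cv2.resize(f,(133,70),interpolation=cv2.INTER_AREA)
print('f',cen(f,45,80,15,42)[0]+[250,190]);print('now',cen(s,295,330,205,232))
e=cv2.resize(cv2.imread('pics/e.png')[:550,:750],(150,110),interpolation=cv2.INTER_AREA)
print('e',cen(e,45,80,60,87)[0]+[250,145])
for y in (.0846,.088,.092): print(y,proj('scene',w(P,(-.0344,y,.0815))))
from plan import *;print(pose(),robot.observe()['ft_force'],robot.observe()['wrist_torque'])
"
```

```text
f [311.42307692 219.46153846]
now (array([310.26829268, 220.04878049]), array([ 10,   9,  11,  13, 123], dtype=int32), np.float64(22.96165470502971))
e [311.776 218.904]
0.0846 [312.37903621 220.46309095]
0.088 [311.55699925 221.22038185]
0.092 [310.58683625 222.11413194]
[ 623.62417243 -196.81156092  123.83081105   -2.97514125] [10.69397854  2.37070864 -9.37966385] [ 0.68513389 -3.53113955 -0.24101571]
```

>>> move_arm(
  steps=[
    [0,0,0,0,-0.3],
    [0,0,0,0,-0.1],
    [0,0,-20,0,-0.1],
    [0,0,-25,0,-0.1],
    [-16,0,0,0,-1],
    [-17,0,0,0,-1],
    [0,0,0,0,-1],
    [0,0,0,0,-1],
  ],
)

```text
time: 18.58
tool_pos: [0.6134, -0.1647, 0.1678]
ee_rot: [2.398, -2.028, -0.001]
ft_force: [-0.5, -1.1, 0.5]
finger_gap: 0.0002
finger_force: 0.0
```

```bash
python3 -c "
from seg import *
from plan import *
print(pose(),robot.observe()['finger_gap'])
s=vision.capture('scene')['img'];np.save('g2.npy',s);t=vision.capture('top')['img']
print('stack',cen(s,295,330,205,232))
c=np.zeros((600,800,3),np.uint8)
c[:400]=cv2.resize(s[150:220,260:400],(800,400),interpolation=cv2.INTER_CUBIC)
c[400:,:400]=cv2.resize(t[165:225,300:420],(400,200),interpolation=cv2.INTER_CUBIC)
c[400:,400:]=cv2.resize(s[200:245,275:365],(400,200),interpolation=cv2.INTER_CUBIC)
cv2.imwrite('pics/g.png',c)"
```

```text
[ 613.42687303 -164.67399205  167.81796076   -2.97495026] 0.00021675091363885425
stack (array([310.41176471, 220.21848739]), array([ 10,   9,  11,  14, 119], dtype=int32), np.float64(23.322994856403582))
```

View pics/g.png

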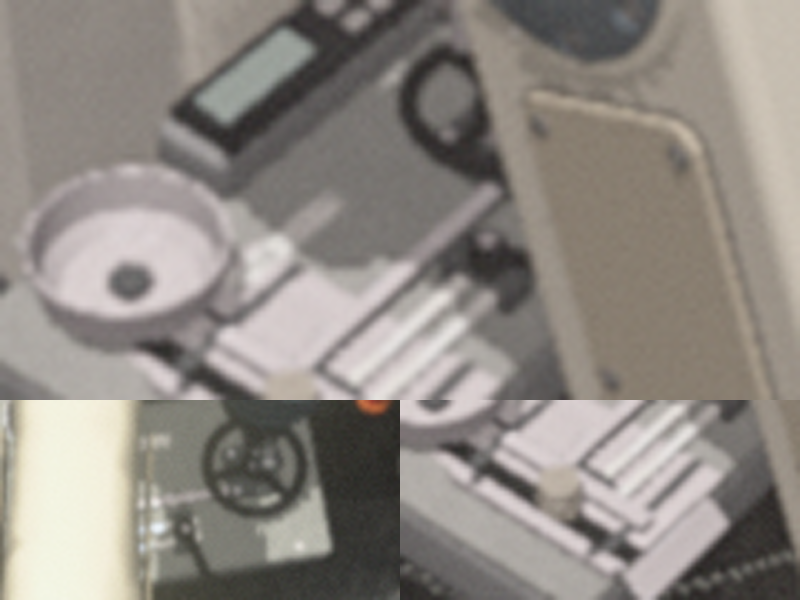

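>>> move_arm(
  steps=[
    [0,-7,0,0,-1],
    [0,0,20,0,-1],
    [0,0,24,0,-1],
    [3,0,0,0,-1],
    [0,0,0,0,-1],
  ],
)

```text
time: 19.3
tool_pos: [0.6218, -0.1673, 0.1252]
ee_rot: [-2.398, 2.03, -0.002]
ft_force: [0.2, 0.0, 0.6]
finger_gap: 0.0003
finger_force: 0.0
```

>>> move_arm(
  steps=[
    [3,0,0,0,-1],
    [0,0,0,0,-1],
  ],
)

```text
time: 19.55
tool_pos: [0.622, -0.17, 0.1252]
ee_rot: [-2.397, 2.029, -0.002]
ft_force: [0.7, -0.1, -1.1]
finger_gap: -0.0003
finger_force: 0.0
```

>>> move_arm(
  steps=[
    [3,0,0,0,-1],
    [0,0,0,0,-1],
  ],
)

```text
time: 19.8
tool_pos: [0.6221, -0.1728, 0.1244]
ee_rot: [-2.398, 2.03, -0.0]
ft_force: [0.3, 1.2, 0.7]
finger_gap: -0.0003
finger_force: 0.3
```

>>> move_arm(
  steps=[
    [3,0,0,0,-1],
    [0,0,0,0,-1],
  ],
)

```text
time: 20.05
tool_pos: [0.6225, -0.1758, 0.1241]
ee_rot: [2.398, -2.03, -0.0]
ft_force: [-0.9, 0.0, 0.2]
finger_gap: -0.0001
finger_force: 0.5
```

>>> move_arm(
  steps=[
    [3,0,0,0,-1],
    [0,0,0,0,-1],
  ],
)

```text
time: 20.3
tool_pos: [0.623, -0.1787, 0.1241]
ee_rot: [2.398, -2.03, -0.0]
ft_force: [-0.4, 1.3, -0.5]
finger_gap: 0.0001
finger_force: 0.6
```

>>> move_arm(
  steps=[
    [4,0,0,0,-1],
    [0,0,0,0,-1],
  ],
)

```text
time: 20.55
tool_pos: [0.6241, -0.183, 0.1244]
ee_rot: [-2.398, 2.03, -0.002]
ft_force: [0.1, -0.1, 0.8]
finger_gap: -0.0004
finger_force: 0.2
```

>>> move_arm(
  steps=[
    [4,1,0,0,-1],
    [0,0,0,0,-1],
  ],
)

```text
time: 20.8
tool_pos: [0.6236, -0.1871, 0.1244]
ee_rot: [-2.398, 2.03, -0.001]
ft_force: [-0.3, 0.5, -0.0]
finger_gap: 0.0
finger_force: 0.1
```

>>> move_arm(
  steps=[
    [4,1,0,0,-1],
    [0,0,0,0,-1],
  ],
)

```text
time: 21.05
tool_pos: [0.6227, -0.1909, 0.1242]
ee_rot: [2.397, -2.03, -0.001]
ft_force: [-0.7, 1.1, -0.4]
finger_gap: -0.0
finger_force: 0.9
```

```bash
python3 -c "
from seg import *
s=vision.capture('scene')['img'];g=np.load('g.npy');g2=np.load('g2.npy')
for _ in range(3):
  print('stack',cen(vision.capture('scene')['img'],295,330,205,232)[0])
def sh(a,b,x0,x1,y0,y1):
  A=[cv2.cvtColor(i,6)[y0:y1,x0:x1].astype(np.float64) for i in (a,b)];return cv2.phaseCorrelate(A[0],A[1],cv2.createHanningWindow((x1-x0,y1-y0),cv2.CV_64F))
for b in((290,330,195,235),(322,345,205,240),(260,300,190,230)): print(sh(g,s,*b),sh(g2,s,*b))
"
```

```text
stack [309.97540984 220.59016393]
stack [309.84166667 220.54166667]
stack [309.94354839 220.51612903]
((-0.25853120364397597, -0.00039508786762354475), 1.054504443803346) ((-0.3021777659383531, 0.06100820463417733), 1.0139154056202424)
((-0.08523542714397969, 0.2976050514559283), 1.128280991614257) ((-0.11976262214836808, 0.2913582349668715), 1.1706080797021288)
((0.021240043475426518, -0.0430888260083897), 0.9125071593052023) ((-0.04262319195792941, -0.028269359519814685), 0.9040301725821273)
```

```bash
python3 -c "
from plan import *
p=pose();print(p)
def W(a,n=1): 
  return (584+40*np.cos(a)-19.5*np.sin(a),-179.6+40*np.sin(a)+19.5*np.cos(a),p[2],a-np.pi,n)
p=rows([W(-.3,2),W(-.5,3)],-1,p)
p=rows([W(a) for a in np.arange(-.6,-1.75,-.1)],-1,p)
p=rows([W(a) for a in np.arange(-1.8,-2.4,-.1)],-1,p)"
```

```text
[ 622.94543138 -190.82960587  124.2061968    -2.97559706]
[[-8.0, -4.0, -0.0, 0.23, -1], [-10.0, -2.0, -0.0, 0.24, -1], [3.0, -1.0, -0.0, 0.07, -1], [3.0, -1.0, -0.0, 0.06, -1], [2.0, -2.0, -0.0, 0.07, -1]]
end [ 629.07 -181.4   124.21   -3.65]
[[5.0, -1.0, -0.0, 0.1, -1], [4.0, -2.0, -0.0, 0.1, -1], [4.0, -2.0, -0.0, 0.1, -1], [4.0, -2.0, -0.0, 0.1, -1], [4.0, -1.0, -0.0, 0.1, -1], [4.0, -2.0, -0.0, 0.1, -1], [4.0, -2.0, -0.0, 0.1, -1], [4.0, -2.0, -0.0, 0.1, -1], [4.0, -1.0, -0.0, 0.1, -1], [4.0, -2.0, -0.0, 0.1, -1], [4.0, -2.0, -0.0, 0.1, -1], [5.0, -2.0, -0.0, 0.1, -1]]
end [ 597.7  -221.98  124.21   -4.85]
[[4.0, -1.0, -0.0, 0.1, -1], [4.0, -2.0, -0.0, 0.1, -1], [4.0, -2.0, -0.0, 0.1, -1], [4.0, -2.0, -0.0, 0.1, -1], [4.0, -1.0, -0.0, 0.1, -1], [4.0, -2.0, -0.0, 0.1, -1]]
end [ 571.99 -222.26  124.21   -5.45]
```

>>> move_arm(
  steps=[
    [-9,-3,0,0.12,-1],
    [-9,-3,0,0.18,-1],
    [0,0,0,0.17,-1],
    [3,-1,0,0.07,-1],
    [3,-1,0,0.06,-1],
    [2,-2,0,0.07,-1],
    [0,0,0,0,-1],
  ],
)

```text
time: 22.12
tool_pos: [0.6284, -0.1816, 0.1244]
ee_rot: [-1.598, 2.705, -0.001]
ft_force: [0.0, 0.4, 0.1]
finger_gap: -0.0002
finger_force: 0.0
```

>>> move_arm(
  steps=[
    [5,-1,0,0.1,-1],
    [4,-2,0,0.1,-1],
    [4,-2,0,0.1,-1],
    [0,0,0,0,-1],
  ],
)

```text
time: 22.62
tool_pos: [0.6249, -0.1951, 0.1244]
ee_rot: [-1.178, 2.912, -0.001]
ft_force: [-0.6, 0.3, -0.2]
finger_gap: -0.0001
finger_force: 0.0
```

>>> move_arm(
  steps=[
    [4,-2,0,0.1,-1],
    [0,0,0,0,-1],
  ],
)

```text
time: 22.88
tool_pos: [0.6234, -0.199, 0.1243]
ee_rot: [-1.033, 2.967, -0.0]
ft_force: [0.3, 1.0, 0.1]
finger_gap: 0.0002
finger_force: 0.1
```

>>> move_arm(
  steps=[
    [4,-2,0,0.1,-1],
    [0,0,0,0,-1],
  ],
)

```text
time: 23.12
tool_pos: [0.6215, -0.203, 0.1243]
ee_rot: [-0.884, 3.014, -0.0]
ft_force: [-0.0, 0.2, 0.5]
finger_gap: 0.0003
finger_force: 0.2
```

>>> move_arm(
  steps=[
    [4,-2,0,0.1,-1],
    [0,0,0,0,-1],
  ],
)

```text
time: 23.38
tool_pos: [0.6191, -0.2069, 0.1244]
ee_rot: [-0.733, 3.055, -0.0]
ft_force: [-0.2, 0.5, 0.2]
finger_gap: 0.0001
finger_force: 0.2
```

>>> move_arm(
  steps=[
    [4,-2,0,0.1,-1],
    [0,0,0,0,-1],
  ],
)

```text
time: 23.62
tool_pos: [0.6164, -0.2105, 0.1243]
ee_rot: [0.579, -3.088, 0.0]
ft_force: [0.9, -0.2, 0.7]
finger_gap: 0.0002
finger_force: 0.2
```

```bash
python3 -c "
from seg import *
print(np.mean([cen(vision.capture('scene')['img'],295,330,205,232)[0] for _ in range(4)],0))
"
```

```text
[309.46830354 220.7474313 ]
```

>>> move_arm(
  steps=[
    [4,-1,0,0.1,-1],
    [4,-2,0,0.1,-1],
    [0,0,0,0,-1],
  ],
)

```text
time: 24.2
tool_pos: [0.6101, -0.2158, 0.1244]
ee_rot: [-0.265, 3.129, -0.0]
ft_force: [1.4, 0.4, -1.0]
finger_gap: -0.0002
finger_force: 0.9
```

>>> move_arm(
  steps=[
    [4,-2,0,0.1,-1],
    [0,0,0,0,-1],
  ],
)

```text
time: 24.45
tool_pos: [0.6068, -0.2182, 0.1244]
ee_rot: [-0.11, 3.138, 0.0]
ft_force: [4.0, 1.5, 0.3]
finger_gap: -0.0001
finger_force: 1.8
```

```bash
python3 -c "
from seg import *
print(np.mean([cen(vision.capture('scene')['img'],295,330,205,232)[0] for _ in range(4)],0))
"
```

```text
[309.28604848 220.75688918]
```

>>> move_arm(
  steps=[
    [4,-2,0,0.1,-1],
    [0,0,0,0,-1],
  ],
)

```text
time: 24.9
tool_pos: [0.6028, -0.2204, 0.1244]
ee_rot: [0.05, 3.14, 0.001]
ft_force: [5.0, 2.1, -1.0]
finger_gap: 0.0001
finger_force: 2.3
```

>>> move_arm(
  steps=[
    [2,-1,0,0.05,-1],
    [0,0,0,0,-1],
  ],
)

```text
time: 25.15
tool_pos: [0.6012, -0.2213, 0.1245]
ee_rot: [0.127, 3.137, 0.001]
ft_force: [6.1, 2.1, -0.5]
finger_gap: 0.0001
finger_force: 2.8
```

```bash
cat > lev.py <<'E'
from plan import *
PV=(521.2,-112.3)
def L(f,d,z=96,n=1,r=50): # pusher behind lever at world angle f
    return (PV[0]+r*np.cos(f)+d*np.sin(f),PV[1]+r*np.sin(f)-d*np.cos(f),z,f-np.pi/2,n)
E
python3 -c "
from lev import *
p=pose();print(p)
p=rows([(p[0]+10,p[1]+3,p[2],p[3],2),(p[0]+10,p[1]+3,165,p[3],2),L(3.55,34,165,6),L(3.55,34,96,5)],-1,p)
"
```

```text
[ 601.2146335  -221.29046268  124.47251747    1.48991256]
[[-5.0, 2.0, -0.0, -0.0, -1], [-5.0, 2.0, -0.0, -0.0, -1], [0.0, -0.0, -20.0, -0.0, -1], [0.0, -0.0, -21.0, -0.0, -1], [26.0, 17.0, 0.0, -0.08, -1], [25.0, 20.0, 0.0, -0.08, -1], [24.0, 21.0, 0.0, -0.08, -1], [21.0, 24.0, 0.0, -0.09, -1], [20.0, 25.0, 0.0, -0.08, -1], [17.0, 26.0, 0.0, -0.08, -1], [-0.0, 0.0, 14.0, 0.0, -1], [-0.0, 0.0, 14.0, 0.0, -1]]
[[-0.0, 0.0, 14.0, 0.0, -1], [-0.0, 0.0, 14.0, 0.0, -1], [-0.0, 0.0, 13.0, 0.0, -1]]
end [ 461.82 -101.23   96.47    1.98]
```

>>> move_arm(
  steps=[
    [-5,2,0,0,-1],
    [-5,2,0,0,-1],
    [0,0,-20,0,-1],
    [0,0,-21,0,-1],
    [26,17,0,-0.08,-1],
    [25,20,0,-0.08,-1],
    [24,21,0,-0.08,-1],
    [21,24,0,-0.09,-1],
    [20,25,0,-0.08,-1],
    [17,26,0,-0.08,-1],
    [0,0,14,0,-1],
    [0,0,14,0,-1],
  ],
)

```text
time: 26.65
tool_pos: [0.4609, -0.1015, 0.1365]
ee_rot: [0.634, -3.076, 0.0]
ft_force: [1.1, 0.1, -0.2]
finger_gap: 0.0003
finger_force: 0.0
```

>>> move_arm(
  steps=[
    [0,0,14,0,-1],
    [0,0,14,0,-1],
    [0,0,13,0,-1],
    [0,0,0,0,-1],
  ],
)

```text
time: 27.15
tool_pos: [0.4603, -0.1015, 0.095]
ee_rot: [0.634, -3.074, -0.001]
ft_force: [-0.3, 1.1, 0.4]
finger_gap: -0.0002
finger_force: 0.0
```

```bash
python3 -c "
from lev import *
p=pose();print(p)
from seg import cen,vision
print(np.mean([cen(vision.capture('scene')['img'],295,330,205,232)[0] for _ in range(3)],0))
p=rows([L(3.55,26,96,2)]+[L(f,23.5) for f in np.arange(3.6,4.85,.1)],-1,p)
"
```

```text
[ 460.29276951 -101.46113928   94.98702394    1.97724936]
[309.43369973 220.66708261]
[[-1.0, -4.0, -1.0, -0.0, -1], [-1.0, -4.0, -0.0, -0.0, -1], [1.0, -5.0, -0.0, -0.05, -1], [3.0, -5.0, -0.0, -0.1, -1], [2.0, -5.0, -0.0, -0.1, -1], [2.0, -6.0, -0.0, -0.1, -1], [2.0, -5.0, -0.0, -0.1, -1], [2.0, -5.0, -0.0, -0.1, -1], [2.0, -5.0, -0.0, -0.1, -1], [2.0, -5.0, -0.0, -0.1, -1], [2.0, -5.0, -0.0, -0.1, -1], [2.0, -5.0, -0.0, -0.1, -1]]
[[2.0, -5.0, -0.0, -0.1, -1], [2.0, -5.0, -0.0, -0.1, -1], [3.0, -5.0, -0.0, -0.1, -1]]
end [ 501.69 -164.54   95.99    3.23]
```

>>> move_arm(
  steps=[
    [-1,-4,-1,0,-1],
    [-1,-4,0,0,-1],
    [1,-5,0,-0.05,-1],
    [3,-5,0,-0.1,-1],
    [2,-5,0,-0.1,-1],
    [2,-6,0,-0.1,-1],
    [2,-5,0,-0.1,-1],
    [0,0,0,0,-1],
  ],
)

```text
time: 28.3
tool_pos: [0.4719, -0.1353, 0.0974]
ee_rot: [-1.303, 2.858, -0.0]
ft_force: [1.6, 0.2, 0.2]
finger_gap: -0.0002
finger_force: 0.0
```

>>> move_arm(
  steps=[
    [2,-5,0,-0.1,-1],
    [2,-5,0,-0.1,-1],
    [2,-5,0,-0.1,-1],
    [0,0,0,0,-1],
  ],
)

```text
time: 28.8
tool_pos: [0.4805, -0.1485, 0.0973]
ee_rot: [1.714, -2.633, 0.0]
ft_force: [0.7, -1.0, -0.0]
finger_gap: -0.0002
finger_force: 0.0
```

>>> move_arm(
  steps=[
    [2,-5,0,-0.1,-1],
    [2,-5,0,-0.1,-1],
    [0,0,0,0,-1],
  ],
)

```text
time: 29.18
tool_pos: [0.4883, -0.1557, 0.0972]
ee_rot: [1.967, -2.45, -0.0]
ft_force: [-0.6, -0.7, 0.0]
finger_gap: -0.0
finger_force: 0.0
```

>>> move_arm(
  steps=[
    [2,-5,0,-0.1,-1],
    [2,-5,0,-0.1,-1],
    [0,0,0,0,-1],
  ],
)

```text
time: 29.55
tool_pos: [0.4975, -0.1612, 0.0972]
ee_rot: [2.201, -2.242, -0.0]
ft_force: [-0.2, -1.3, -0.2]
finger_gap: 0.0003
finger_force: 0.0
```

>>> move_arm(
  steps=[
    [3,-5,0,-0.1,-1],
    [0,0,0,0,-1],
  ],
)

```text
time: 29.8
tool_pos: [0.5024, -0.1643, 0.0973]
ee_rot: [-2.31, 2.129, -0.0]
ft_force: [-0.6, 0.3, 0.4]
finger_gap: 0.0001
finger_force: 0.1
```

>>> move_arm(
  steps=[
    [0,-4,0,0,-1],
    [0,0,0,0,-1],
  ],
)

```text
time: 30.05
tool_pos: [0.5054, -0.1642, 0.0971]
ee_rot: [2.311, -2.125, -0.002]
ft_force: [-4.2, -0.8, 2.3]
finger_gap: -0.0002
finger_force: 2.8
```

```bash
python3 -c "
from seg import *
from plan import *
print(pose())
s=vision.capture('scene')['img'];t=vision.capture('top')['img']
print('stack',cen(s,295,330,205,232)[0])
c=np.zeros((600,800,3),np.uint8)
c[:300,:]=cv2.resize(s[180:225,290:410],(800,300),interpolation=cv2.INTER_CUBIC)
c[300:,:600]=cv2.resize(t[170:230,300:420],(600,300),interpolation=cv2.INTER_CUBIC)
cv2.imwrite('pics/h.png',c)"
```

```text
[ 505.41771528 -164.2124629    97.11664163   -3.05763211]
stack [309.32478632 220.64957265]
```

View pics/h.png

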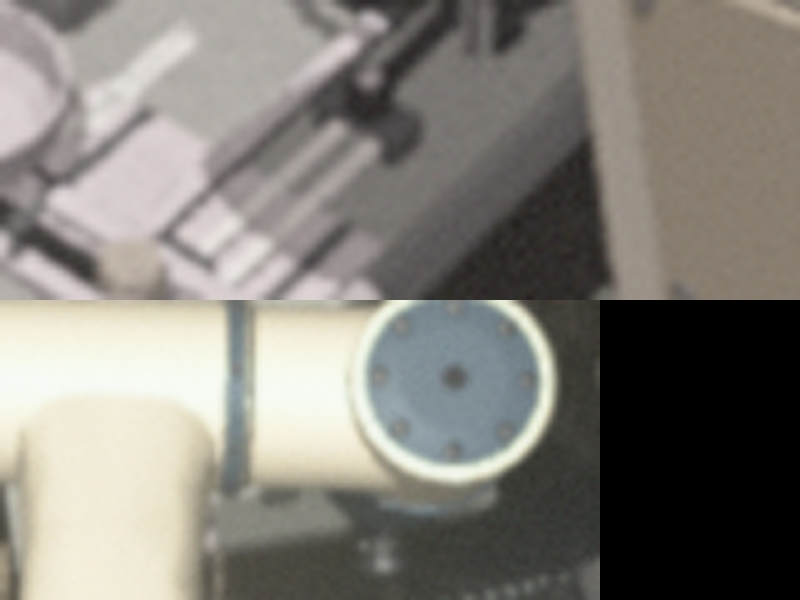

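>>> move_arm(
  steps=[
    [0,-3,0,0,-1],
    [0,0,0,0,-1],
  ],
)

```text
time: 30.4
tool_pos: [0.5059, -0.1642, 0.0969]
ee_rot: [2.309, -2.122, -0.008]
ft_force: [-12.7, -0.1, 6.8]
finger_gap: 0.0002
finger_force: 7.0
```

>>> move_arm(
  steps=[
    [0,-3,0,0,-1],
    [0,0,0,0,-1],
  ],
)

```text
time: 30.65
tool_pos: [0.5063, -0.1642, 0.0967]
ee_rot: [2.306, -2.12, -0.014]
ft_force: [-19.5, -0.1, 12.2]
finger_gap: 0.0003
finger_force: 11.2
```

>>> move_arm(
  steps=[
    [0,-4,0,0,-1],
    [0,0,0,0,-1],
  ],
)

```text
time: 30.9
tool_pos: [0.5067, -0.1643, 0.0964]
ee_rot: [2.302, -2.117, -0.022]
ft_force: [-29.1, -0.2, 18.5]
finger_gap: -0.0004
finger_force: 16.9
```

>>> move_arm(
  steps=[
    [0,8,0,0,-1],
    [0,8,0,0,-1],
    [0,0,0,0,-1],
  ],
)

```text
time: 31.28
tool_pos: [0.5011, -0.1644, 0.0976]
ee_rot: [-2.313, 2.123, -0.002]
ft_force: [0.5, 0.3, 0.0]
finger_gap: -0.0001
finger_force: 0.0
```

```bash
python3 -c "
from lev import *
p=pose();print(p)
a=3.314
p=rows([(p[0],p[1],165,p[3],3),(519,15,165,a,6)],0.1,p)
from seg import w,P
print(w(P,(-.0344,.092,.07)))
"
```

```text
[ 501.07393336 -164.41206781   97.61424878   -3.05602997]
[[0.0, 0.0, -22.0, -0.0, 0.1], [0.0, 0.0, -23.0, -0.0, 0.1], [0.0, 0.0, -22.0, -0.0, 0.1], [-30.0, -6.0, -0.0, -0.01, 0.1], [-29.0, -5.0, -0.0, -0.02, 0.1], [-29.0, -7.0, -0.0, -0.01, 0.1], [-30.0, -6.0, -0.0, -0.02, 0.1], [-29.0, -8.0, -0.0, -0.01, 0.1], [-29.0, -7.0, -0.0, -0.02, 0.1]]
end [518.63  15.05 164.61  -2.97]
[0.51593933 0.01739399 0.07      ]
```

>>> move_arm(
  steps=[
    [0,0,-22,0,0.1],
    [0,0,-23,0,0.1],
    [0,0,-22,0,0.1],
    [-30,-6,0,-0.01,0.1],
    [-29,-5,0,-0.02,0.1],
    [-29,-7,0,-0.01,0.1],
    [-30,-6,0,-0.02,0.1],
    [-29,-7,0,-0.01,0.1],
    [-31,-6,0,-0.02,0.1],
    [0,0,0,0,0.1],
    [0,0,0,0,0.1],
  ],
)

```text
time: 32.65
tool_pos: [0.5161, 0.0167, 0.1643]
ee_rot: [-2.408, 2.017, -0.0]
ft_force: [-0.3, -0.5, -0.7]
finger_gap: 0.047
finger_force: 0.0
```

```bash
python3 -c "
from lev import *
p=pose();print(p)
p=rows([(517.3,17,110,3.314,3),(517.3,17,85,3.314,3)],0.1,p)
from seg import *
S=[cen(vision.capture('scene')['img'],295,330,205,232)[0] for _ in range(3)];print(np.mean(S,0))
t=vision.capture('top')['img'];np.save('t2.npy',t)
"
```

```text
[516.12740003  16.7444638  164.27111366  -2.96538032]
[[-0.0, -0.0, 18.0, 0.0, 0.1], [-0.0, -1.0, 18.0, 0.0, 0.1], [-0.0, -0.0, 18.0, 0.0, 0.1], [-0.0, -0.0, 8.0, 0.0, 0.1], [-0.0, -0.0, 9.0, 0.0, 0.1], [-0.0, -0.0, 8.0, 0.0, 0.1]]
end [517.11  16.92  85.27  -2.97]
[309.2519943  220.80890313]
```

>>> move_arm(
  steps=[
    [0,0,18,0,0.1],
    [0,-1,18,0,0.1],
    [0,0,18,0,0.1],
    [0,0,8,0,0.1],
    [0,0,9,0,0.1],
    [0,0,7,0,0.1],
    [0,0,0,0,0.1],
    [0,0,0,0,-0.4],
    [0,0,0,0,-1],
    [0,0,0,0,-1],
    [0,0,0,0,-1],
  ],
  newtons=60,
)

```text
time: 34.22
tool_pos: [0.5175, 0.0169, 0.0871]
ee_rot: [-2.407, 2.016, -0.002]
ft_force: [0.9, 0.8, 6.0]
finger_gap: 0.0211
finger_force: 59.0
```

>>> move_arm(
  steps=[
    [0,0,-2,0,-1],
    [0,0,-3,0,-1],
    [0,0,0,0,-1],
  ],
)

```text
time: 34.6
tool_pos: [0.5158, 0.0168, 0.0901]
ee_rot: [2.406, -2.017, -0.003]
ft_force: [3.3, 0.7, -6.4]
finger_gap: 0.0216
finger_force: 59.5
```

>>> move_arm(
  steps=[
    [0,0,-3,0,-1],
    [0,0,-3,0,-1],
    [0,0,0,0,-1],
  ],
)

```text
time: 34.98
tool_pos: [0.5172, 0.0167, 0.0983]
ee_rot: [-2.408, 2.017, -0.002]
ft_force: [0.2, -0.7, -0.4]
finger_gap: 0.0217
finger_force: 60.3
```

```bash
python3 -c "
from plan import *
from seg import *
p=pose();print(p)
print([cen(vision.capture('scene')['img'],295,330,195,232)[0] for _ in range(2)])
for z in (0,3,6,9,12): print(z,proj('scene',w(P,(-.0344,.092,.0815+z/1000)))-proj('scene',w(P,(-.0344,.092,.0815))))"
```

```text
[517.15894596  16.73523157  98.30667642  -2.96529821]
[array([308.4       , 219.43809524]), array([308.38541667, 219.35416667])]
0 [0. 0.]
3 [-0.02802775 -0.75934575]
6 [-0.05615139 -1.52128938]
9 [-0.08437142 -2.28584426]
12 [-0.11268832 -3.05302382]
```

>>> move_arm(
  steps=[
    [0,0,-10,0,-1],
    [0,0,-20,0,-1],
    [0,0,-20,0,-1],
    [0,0,-20,0,-1],
    [0,0,0,0,-1],
  ],
)

```text
time: 35.7
tool_pos: [0.5179, 0.0169, 0.1695]
ee_rot: [-2.406, 2.015, -0.004]
ft_force: [0.3, -0.4, -0.3]
finger_gap: 0.0215
finger_force: 60.3
```

```bash
python3 -c "
from plan import *
from seg import *
p=pose();print(p,robot.observe()['finger_gap'])
s=vision.capture('scene')['img']
print(cen(s,285,335,185,235))
print('chan',[ (s[218:223,306:313,2].astype(float)-s[218:223,306:313,0]).mean()])
for dz in (-.004,-.016): print('tip',proj('scene',np.r_[p[:2]/1000,p[2]/1000+dz+.0115]))
rows([(444,277.5,140,3.388,9)],-1,p)
rows([(444,277.5,60,3.388,3),(444,277.5,22,3.388,3)],-1,[444,277.5,140,3.388])
"
```

```text
[517.91284064  16.93634635 169.47299102  -2.9654129 ] 0.02147363714998979
(array([308.7122807 , 203.91929825]), array([ 12,   6,  28,  30, 285], dtype=int32), np.float64(17.017036426923067))
chan [np.float64(7.257142857142857)]
tip [309.27125781 196.09715297]
tip [309.39803418 199.46302638]
[[-30.0, 3.0, 3.0, -0.01, -1], [-30.0, 3.0, 4.0, -0.01, -1], [-30.0, 2.0, 3.0, -0.0, -1], [-30.0, 3.0, 3.0, -0.01, -1], [-30.0, 2.0, 3.0, -0.01, -1], [-30.0, 1.0, 4.0, -0.01, -1], [-30.0, 2.0, 3.0, -0.0, -1], [-30.0, 1.0, 3.0, -0.01, -1], [-30.0, 2.0, 3.0, -0.01, -1]]
end [443.75 277.29 140.47  -2.9 ]
[[0.0, 0.0, 27.0, -0.0, -1], [0.0, 0.0, 26.0, -0.0, -1], [0.0, 0.0, 27.0, -0.0, -1], [0.0, 0.0, 13.0, -0.0, -1], [0.0, 0.0, 12.0, -0.0, -1], [0.0, 0.0, 13.0, -0.0, -1]]
end [444.   277.5   22.     3.39]
```

>>> move_arm(
  steps=[
    [-30,3,3,-0.01,-1],
    [-30,3,4,-0.01,-1],
    [-30,2,3,0,-1],
    [-30,3,3,-0.01,-1],
    [-30,2,3,-0.01,-1],
    [-30,1,4,-0.01,-1],
    [-30,2,3,0,-1],
    [-30,1,3,-0.01,-1],
    [-28,2,3,-0.01,-1],
    [0,0,0,0,-1],
    [0,0,0,0,-1],
  ],
)

```text
time: 37.12
tool_pos: [0.4428, 0.2746, 0.1377]
ee_rot: [2.476, -1.931, -0.0]
ft_force: [0.3, 0.6, -1.0]
finger_gap: 0.0212
finger_force: 60.3
```

```bash
python3 -c "
from plan import *
from seg import *
p=pose();print(p)
rows([(444.4,275.5,60,3.388,3),(444.4,275.5,22,3.388,3)],-1,p)
d=vision.capture('scene')['img']
for n,b in dict(A=(222,250,315,342),B=(250,272,288,310)).items(): print(n,cen(d,*b))
o=C['scene']['img']
for n,b in dict(A=(222,250,315,342),T=(238,258,300,320),B=(250,272,288,310)).items(): print('o',n,cen(o,*b))
"
```

```text
[442.76204693 274.64555091 137.70281987  -2.89552055]
[[-0.0, -1.0, 26.0, -0.0, -1], [-0.0, -0.0, 26.0, -0.0, -1], [-0.0, -1.0, 26.0, -0.0, -1], [-0.0, 0.0, 13.0, -0.0, -1], [-0.0, 0.0, 12.0, -0.0, -1], [-0.0, 0.0, 13.0, -0.0, -1]]
end [444.7  275.13  21.7   -2.9 ]
A (array([235.65648855, 327.27480916]), array([  8,   6,  12,  13, 131], dtype=int32), np.float64(23.1785939104362))
B (array([260.8974359 , 299.20512821]), array([  5,   5,  12,  13, 117], dtype=int32), np.float64(17.926098685860755))
o A (array([235.73529412, 327.31617647]), array([  8,   6,  13,  14, 136], dtype=int32), np.float64(23.149543375683834))
o T (array([248.14619883, 311.39766082]), array([  4,   4,  13,  16, 171], dtype=int32), np.float64(23.257878168738685))
o B (array([260.69747899, 299.07563025]), array([  5,   5,  12,  13, 119], dtype=int32), np.float64(23.367595100768145))
```

>>> move_arm(
  steps=[
    [0,-1,26,0,-1],
    [0,0,26,0,-1],
    [0,-1,26,0,-1],
    [0,0,15,0,-1],
    [0,0,12,0,-1],
    [0,0,9,0,-1],
    [0,0,2,0,-1],
    [0,0,0,0,-1],
  ],
)

```text
time: 38.17
tool_pos: [0.4452, 0.2759, 0.0227]
ee_rot: [-2.477, 1.931, -0.0]
ft_force: [-0.6, -0.1, -1.3]
finger_gap: 0.0214
finger_force: 60.3
```

>>> move_arm(
  steps=[
    [0,0,2,0,-1],
    [0,0,2,0,-1],
    [0,0,0,0,-1],
  ],
)

```text
time: 38.55
tool_pos: [0.4449, 0.2756, 0.0182]
ee_rot: [2.477, -1.932, -0.0]
ft_force: [0.0, -0.1, -0.8]
finger_gap: 0.021
finger_force: 60.3
```

Before releasing, compare the held stack's position with the reference numerically.

>>> move_arm(
  steps=[
    [0,0,1,0,-1],
    [0,0,0,0,-1],
  ],
)

```text
time: 38.8
tool_pos: [0.445, 0.2757, 0.0173]
ee_rot: [-2.477, 1.932, -0.0]
ft_force: [0.5, 0.7, -0.7]
finger_gap: 0.0217
finger_force: 60.3
```

>>> move_arm(
  steps=[
    [0,0,1,0,-1],
    [0,0,0,0,-1],
  ],
)

```text
time: 39.05
tool_pos: [0.4451, 0.2757, 0.0172]
ee_rot: [-2.477, 1.931, -0.001]
ft_force: [-3.4, -1.0, 7.0]
finger_gap: 0.0212
finger_force: 61.2
```

```bash
python3 -c "
from plan import *
from seg import *
o=C['scene']['img'];s=vision.capture('scene')['img']
f=lambda i,r:(i[r,236:262,2].astype(int)-i[r,236:262,0])
for r in range(304,324,2): print(r,f(o,r),'|',f(s,r))"
```

```text
304 [ 5  2  4 -1  0  1  8  2  6  9 12 15 16 15 15 11  6  6  3  8  5 12 16 18
 19 21] | [16 16 11  8  7  4  6  5  5 10  8 10  4  6  4  3  4  2  6  3  4  0  5  3
  2  4]
306 [ 6  7  5  5  5  1  7 13 21 23 24 24 22 22 23 23 21 13  6  3  5  4  5  7
 11  7] | [18 19 12  6  5  5  6  7 16 20 16 15  6  3  4  6  1  3  3  4  1  7  6  2
  0  3]
308 [ 8  7  7  3  3  5 12 20 23 22 23 22 21 22 23 24 22 18 12  7  4  9  9  5
  5  3] | [19 18 11  8  4  8 18 21 24 24 21 17  9  6  4  3  2  4  6  2  5  3  4  9
  4  6]
310 [ 4  1  4  4  3  8 13 22 23 22 22 24 21 23 24 22 21 20 15  6  7  5  4  5
  5  6] | [18 17  8  7  7 13 22 24 21 23 23 21 18  9  4  6  6  2  5  2  4  1  7  4
  5  4]
312 [ 5  4  6  4  7  4 13 19 23 22 23 23 24 22 22 21 19 17 14  8 -2  7  7  4
  2  5] | [19 14  9  4  7  7 16 21 22 23 23 22 20 12  8  4  2  4  4  2  1  8  5  8
  4  9]
314 [ 2  6  6  6  7  4  9 17 20 20 21 20 21 20 20 18 19 17 12  8  5  5  6  3
  7 10] | [14  9  7  6  7  8 13 19 20 20 22 21 19 14  9  8  8  7  6  5  6  6  6  5
  5  8]
316 [-1  1  1  4  5  1  5 12 20 20 19 20 20 19 17 19 17 16  8  6  5  5  3  4
  3  5] | [ 7  5  8  6  6  9  9 15 19 20 20 19 21 18 16 16 15 12  2  6  4  5  5  4
  6  5]
318 [ 5  5  1  3  7 11  6  5 10 14 17 19 21 19 17 17 13  8  7  5  5  6  4  5
  5  9] | [ 4  9  5  6  6  7  7  1  9 13 18 18 20 19 16 16 10 10  5  7  4  5  5  6
  7  6]
320 [2 3 1 4 3 3 8 5 7 1 6 7 6 6 5 7 1 2 6 5 7 6 7 7 2 3] | [ 4 10  6  4  7  3  2  5  6  6  6  8  7  6  4  5  7  7  5  8  7  7  4  5
  8  6]
322 [22 22 19 15  8  5  4  4  7  4  8  4  9  7  6  7  3  5  3  4  5  3  4  6
  4  3] | [23 22 20 12  9  7  7  5  8  7  7  7  7  5  8  8  5  6  6  4  7  6  5  5
  5  2]
```

>>> move_arm(
  steps=[
    [0,0,0,0,-0.4],
    [0,0,0,0,-0.1],
    [0,0,0,0,0.1],
    [0,0,0,0,0.1],
    [0,0,-15,0,0.1],
    [0,0,-40,0,0.1],
    [0,0,-50,0,0.1],
    [40,0,-30,0,0.1],
    [50,0,0,0,0.1],
    [50,0,0,0,0.1],
    [0,0,0,0,0.1],
  ],
)

```text
time: 40.48
tool_pos: [0.4796, 0.1373, 0.1526]
ee_rot: [-2.473, 1.936, -0.001]
ft_force: [0.1, 0.3, -0.4]
finger_gap: 0.0471
finger_force: 0.0
```

```bash
python3 -c "
from seg import *
for c,bs in dict(scene=dict(A=(222,250,315,342),T=(238,258,300,320),B=(250,272,288,310)),top=dict(A=(222,235,224,238),T=(234,248,220,235),B=(247,262,217,232))).items():
  d=vision.capture(c)['img'];o=C[c]['img']
  for n,b in bs.items(): print(c,n,cen(o,*b)[0].round(2),cen(o,*b)[1][4],cen(d,*b)[0].round(2),cen(d,*b)[1][2:])
"
```

```text
scene A [235.74 327.32] 136 [235.7  327.36] [ 12  14 132]
scene T [248.15 311.4 ] 171 [247.5  311.35] [ 13  16 164]
scene B [260.7  299.08] 119 [260.7  299.19] [ 12  13 120]
top A [228.56 231.33] 55 [230.96 227.  ] [ 9  9 55]
top T [241.04 227.56] 55 [239.8  225.45] [ 14  14 161]
top B [254.47 225.22] 55 [252.82 222.21] [ 14  13 137]
```

```bash
python3 -c "
from rig import robot
print(robot.job_done())"
```

```text
the job is handed in; nothing more can be done
None
```

I handed the job in at about 40 s of the 70 s allowed. The guide was wound until it held the stack against the fence, and the lever was pushed to its hard stop. The tall stack stands upright between the two short stacks, about 1.5 mm from where it started; the short stacks have not moved.

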